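# Key a trimming chuck onto a bench wheel

## Task

Pick up the aluminium trimming chuck and fit it on the spindle of the green bench wheel: lower it over the steel post, turn it gently under light pressure until the slots in its underside find the brass drive key, and let it down until it sits flat and fully home, then let go. Do not force, ram or drop it, and leave the other things on the bench as they stand.

Things in the scene. Friction and masses are not known exactly. Their poses are not given: they have to be found in the camera images.
- chuck: Aluminium trimming chuck, 0.36 kg give or take a quarter, upright on the bench. Origin: centre of its underside; z up its axis. Square boss 66 mm wide, 10 mm high; on it a round disc 104 mm across, from 10 to 22 mm height; then a square neck from 22 to 68 mm; then a black rubber pad 39 mm across up to 78 mm. Underside: see chuck_slots.
- chuck_neck (a point): Grip point on the chuck's axis, 48 mm above its underside, inside the square neck (42 x 42 mm, sides facing the chuck's own x and y): pinch two opposite sides.
- chuck_slots (a point): Centre of the chuck's underside. Here open a central bore, 24 mm wide and 48 mm deep, and two crossed slots, 12 mm wide and 10 mm deep, along the chuck's x and y right across the boss. Red lines on top of the disc show the slots' directions. A quarter turn gives the same fit.
- wheel: Green bench trimming wheel, fixed: housing 180 x 180 mm, 70 mm high. Origin: centre of its underside; x from its front (black knob, red pointer line on top) to its back, z up. In its centre a spindle, braked so that it does not turn: see spindle_seat and post_top. Pressing, twisting or dropping the chuck against the wheel with more than 45 N counts as forcing.
- spindle_seat (a point): On the spindle's axis, on the dark seat disc (84 mm across), 95 mm above the bench; the chuck is home when its origin is here. On the seat lies a straight brass key across the post, 56 mm long, 8 wide, 8 high. Its angle is not measured: from above, 8 to 82 degrees anticlockwise from the wheel's x. Until a slot is within about 4 degrees of it and centred the chuck rests on the key, 8 mm too high.
- post_top (a point): Top of the steel post on the spindle's axis, 42 mm above the seat. The post is 22 mm thick, its last 9 mm tapering to 10 mm. It enters the chuck's bore.
- cup: Blue cup, 68 mm wide, 75 mm high, loose; origin at the centre of its underside. Bystander.
- bowl: White bowl, 80 mm wide, 45 mm high, loose; origin at the centre of its underside. Bystander.
- bust: White porcelain bust, 124 mm wide, 198 mm high, loose; origin at the centre of its underside. Bystander.
- glaze_jar: Amber glass jar with white cap, 64 mm wide, 100 mm high, loose; origin at the centre of its underside. Bystander.
- brush: Brush lying on the bench beyond the work, loose; origin under its middle. Bystander.
- mould: Plaster mould, 120 mm wide, 55 mm high, loose; origin at the centre of its underside. Bystander.
- rib: Flat wooden throwing rib, 100 x 50 x 10 mm, loose; origin at the centre of its underside. Bystander.
Things that resemble listed ones, but are neither listed nor needed, are in the scene too. What is shaped like the chuck but orange or turquoise is not meant.

How it is judged:
By the outcome, as a careful person would: the job done as asked, in the order asked, and still so for the second after the job is handed in, with the robot touching nothing.
It also fails if it takes over 72 s, if anything falls off the work surface, if the arm or the gripper's body presses on something with over 40 N, if the wrist force passes 120 N, or if a joint passes its speed limit or range.

## Robot

A 7-joint arm with a two-finger parallel gripper is mounted at the origin on the work surface. World frame = base frame: x ahead of the robot, y to its left, z up, the work surface at z = 0. Lengths are in m, angles in rad, forces in N, time in s.
With the tool pointing down it reaches from about 0.35 to 0.9 m from the base axis. Payload 8.1 kg.
Tool frame: the origin (TCP) lies midway between the tips of the shut fingers; the grasp point (between the pads) lies env.pinch_z behind it (env.pinch_z is the distance from the TCP to the grasp point, in m); z points along the fingers, y is the direction in which the jaws open and shut (so a half turn about z gives the same grasp; the last joint's range is limited). The gripper opens to 85 mm and grips with 20 to 120 N. Pads are 22 mm wide; open, the fingers measure 114 mm over their backs; the gripper's body (76 mm by 85 mm) begins 54 mm behind the grasp point. The pads swing forward as they close: fully open they stand 13 mm farther back than shut.
Start: joints at [1.07, 0.434, 0.025, 1.573, -0.012, 1.134, -0.075], TCP at [0.242, -0.576, 0.209] pointing down, gripper open.
Joint ranges: [-2.62, 2.62], [-0.44, 2.09], [-1.27, 1.32], [0.08, 2.57], [-1.32, 4.46], [0.12, 2], [-2.74, 2.74]. Speed limits (rad/s): [2.22, 2.22, 3.01, 3.01, 3.14, 3.14, 3.14].

## Interface

Orientations are given as a rotation vector (axis times angle).
In Python, from plant import env, solver, eyes, order, get_t, get_joint_positions, get_joint_vel, get_joint_efforts, get_tool_pos, get_eef_rot, get_ft_force, get_torque, get_width gives the robot as it stands. Calls block until the motion is done:
- env.goto(position, orientation): joint-space move of the TCP to a pose.
- env.movel(position, feed=0.15, rotation=None, contact_N=None): straight line of the TCP; rotation=None keeps the orientation; feed is the mean speed in m/s. With contact_N (N) it stops when the force on the tool has changed by that much, and returns True; else False.
- env.move_j(angles): joint-space move.
- env.gripper_to(opening): finger opening in m; the grip force is fixed at half the most; returns when the fingers have stopped.
- env.sleep(seconds).
- solver.solve_ik(position, orientation): joint angles nearest the present ones, or None.
- eyes.snapshot(name): name is "scene" or "top"; returns a dict with "frame" (384x512x3 uint8, blue, green, red), "z_map" (384x512 float32, m along the optical axis (not along the pixel's ray), 0 where there is no reading), "camera_matrix" (3x3 intrinsics, pixels), "xyz" and "rotation" of the camera in the world. Camera axes: x right, y down, z forward; pixel columns grow to the right and rows downward; lengths in m; the calibration is good to about 2 mm. A picture is of the moment at which its call begins.
A pose or a line that the arm cannot do raises env.IKError and nothing moves.
- order.hand_in(): hands the job in, once; it reports no verdict.
Readings, each from a call of its own:
- get_t(): time.
- get_joint_positions(): joint angles.
- get_joint_vel(): joint speeds.
- get_joint_efforts(): joint torques, N m.
- get_tool_pos(): TCP position.
- get_eef_rot(): TCP orientation.
- get_ft_force(): force on the tool from outside, world axes, zero at the start.
- get_torque(): the same for the moment, N m.
- get_width(): finger opening in m.
Only numpy, scipy, OpenCV 4.12 (cv2) and the standard library are available. Lean on these libraries where they do the work, as an engineer would, in place of code of your own. Each camera call takes 0.05 s, during which the arm holds its last target. There are 200 camera calls.

## Working session

There is one attempt and no reset: what is moved stays moved. The work goes in short steps, each a Python script; the robot and the scene stay as the last script left them, time stands still between calls to the robot, and variables do not carry over. Pictures are saved under pics/ and viewed, about 8 in all and at most 12, crops included, and the job is handed in when it is done.

```bash
ls; mkdir -p pics; cat > h.py <<'E'
import numpy as np, cv2
from plant import *
def snap(n):
    s=eyes.snapshot(n); K=np.array(s["camera_matrix"]);R=np.array(s["rotation"])
    if R.size!=9: R=cv2.Rodrigues(R.astype(float))[0]
    return s["frame"],s["z_map"],K,R.reshape(3,3),np.array(s["xyz"])
def cloud(z,K,R,c):
    v,u=np.mgrid[:z.shape[0],:z.shape[1]]
    p=np.stack([(u-K[0,2])/K[0,0]*z,(v-K[1,2])/K[1,1]*z,z],-1)@R.T+c
    p[z==0]=np.nan
    return p
def ray(u,v,h,K,R,c):
    d=R@np.array([(u-K[0,2])/K[0,0],(v-K[1,2])/K[1,1],1]); return c+d*(h-c[2])/d[2]
E
python3 - <<'E'
from h import *
print(get_t(),env.pinch_z,get_eef_rot(),get_tool_pos())
for n in("scene","top"):
    f,z,K,R,c=snap(n); print(n,c,R,K); np.savez("s_"+n,f=f,z=z,K=K,R=R,c=c)
    cv2.imwrite(f"pics/{n}0.png",cv2.resize(f,(800,600)))
E
```

```text
pics
0.0 0.0187 [-3.07818853e+00 -6.20376987e-01  7.14214448e-04] [ 0.24186012 -0.57571752  0.20803116]
scene [ 1.44562329 -0.18164077  1.36333149] [[ 0.27324725  0.77487202 -0.57000815]
 [ 0.96190446 -0.22546056  0.15462002]
 [-0.00870363 -0.59054288 -0.80695933]] [[469.68202121   0.         257.251731  ]
 [  0.         469.68202121 185.69810987]
 [  0.           0.           1.        ]]
top [0.31486948 0.05892941 1.62666822] [[-1.45383876e-03 -9.88065793e-01  1.54025566e-01]
 [-9.99948054e-01 -1.17459742e-04 -1.01919522e-02]
 [ 1.00884111e-02 -1.54032382e-01 -9.88014296e-01]] [[495.73371689   0.         256.97573563]
 [  0.         495.73371689 190.90804694]
 [  0.           0.           1.        ]]
```

View pics/top0.png

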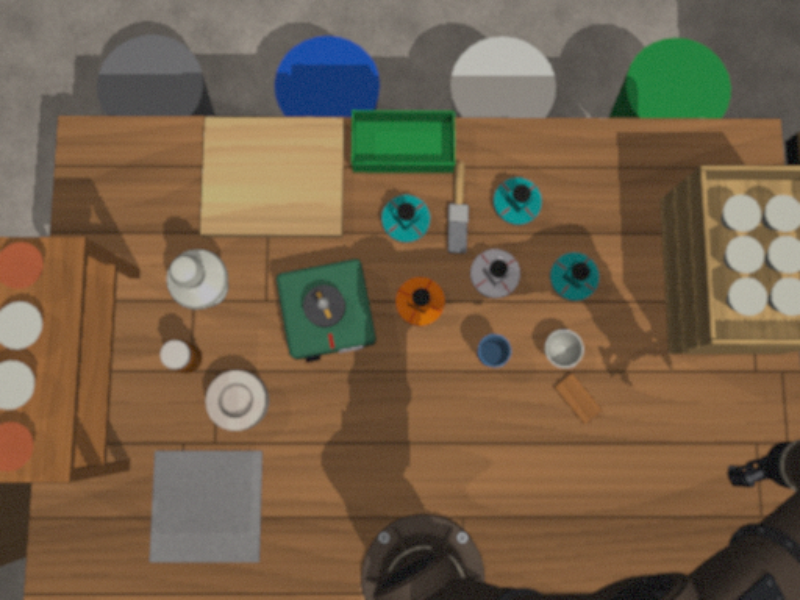

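View pics/scene0.png

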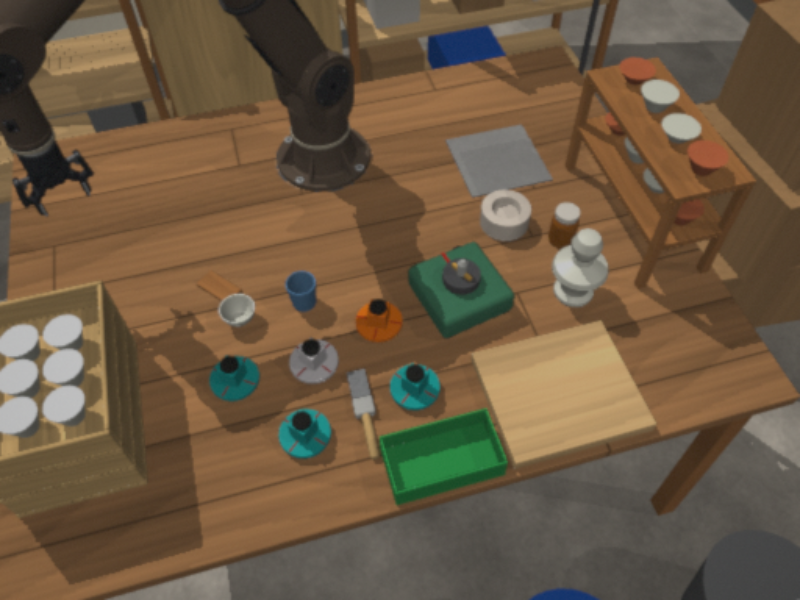

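Top view (800×600): the chuck is at about (495,272), between the orange one (420,300) and a turquoise one (575,277). The wheel is at (323,304), with the key crossing its post. The cup is at (493,350) and the brush at (458,215). The scene view agrees: chuck at (312,358), wheel at (460,285). Next I'll measure.

```bash
cat > m.py <<'E'
from h import *
def load(n):
    d=np.load(f"s_{n}.npz"); return [d[k] for k in("f","z","K","R","c")]
G={"top":((317,174),(207,195)),"scene":((200,230),(294,180))}
tiles=[]
for n in("top","scene"):
    f,z,K,R,c=load(n); P=cloud(z,K,R,c)
    hsv=cv2.cvtColor(f,cv2.COLOR_BGR2HSV).astype(int); H,S,V=hsv[...,0],hsv[...,1],hsv[...,2]
    vv,uu=np.mgrid[:384,:512]
    for k,(u,v) in enumerate(G[n]):
        near=np.hypot(uu-u,vv-v)<(32 if k==0 else 40)
        if k==0:
            for nm,lo,hi in(("disc",.015,.03),("pad",.070,.086)):
                for col in (0,1):
                    m=near&(P[...,2]>lo)&(P[...,2]<hi)
                    if nm=="disc": m&=(S<60)
                    else: m&=V<80
                q=P[m]; print(n,nm,m.sum(),np.median(q,0) if len(q) else "", q.min(0) if len(q) else"",q.max(0) if len(q) else"")
            m=near&((H<8)|(H>170))&(S>50)&(P[...,2]>.0)&(P[...,2]<.035)
            pts=np.array([ray(a,b,.022,K,R,c)[:2] for b,a in np.argwhere(m)]); print("red",len(pts)); print((pts*1e3).round().tolist())
        else:
            m=near&(H>55)&(H<95)&(S>60)&(P[...,2]>.05); q=P[m]
            cn=np.array([ray(a,b,.07,K,R,c)[:2] for b,a in np.argwhere(m)],np.float32)
            print(n,"wheel",cv2.minAreaRect(cn),np.median(q[:,2]))
            m=near&(P[...,2]>.08)&(V<90)&(S<90); m&=np.hypot(uu-u,vv-v)<22
            cn=np.array([ray(a,b,.095,K,R,c)[:2] for b,a in np.argwhere(m)],np.float32); print("seat",len(cn),cv2.minEnclosingCircle(cn),np.median(P[m],0))
            m=near&(H>10)&(H<32)&(S>90)&(V>90)&(P[...,2]>.08); cn=np.array([ray(a,b,.103,K,R,c)[:2] for b,a in np.argwhere(m)],np.float32)
            print("key",len(cn),cv2.fitLine(cn,cv2.DIST_L2,0,.01,.01).ravel(), cv2.minAreaRect(cn))
            m=near&((H<7)|(H>172))&(S>90); cn=np.array([ray(a,b,.07,K,R,c)[:2] for b,a in np.argwhere(m)],np.float32); print("pointer",len(cn),cv2.fitLine(cn,cv2.DIST_L2,0,.01,.01).ravel())
            m=near&(P[...,2]>.128); print("post",m.sum(),np.median(P[m],0) if m.any() else "")
        tiles.append(cv2.resize(f[v-37:v+38,u-50:u+50],(400,300),interpolation=cv2.INTER_CUBIC))
cv2.imwrite("pics/crops.png",np.vstack([np.hstack(tiles[:2]),np.hstack(tiles[2:])]))
E
python3 m.py
```

```text
top disc 564 [ 0.61859359 -0.14300971  0.02090647] [ 0.5708105  -0.20304231  0.01501894] [ 0.70354649 -0.06411111  0.02980152]
top pad 93 [ 0.61929925 -0.15421309  0.07724236] [ 0.60221253 -0.17130618  0.07127261] [ 0.63729157 -0.13514572  0.08586579]
red 27
[[662.0, -123.0], [662.0, -127.0], [659.0, -127.0], [659.0, -130.0], [655.0, -130.0], [652.0, -130.0], [652.0, -133.0], [648.0, -136.0], [648.0, -193.0], [648.0, -196.0], [645.0, -136.0], [645.0, -186.0], [645.0, -189.0], [642.0, -183.0], [642.0, -186.0], [601.0, -126.0], [601.0, -129.0], [598.0, -122.0], [598.0, -172.0], [595.0, -116.0], [595.0, -119.0], [595.0, -172.0], [595.0, -175.0], [591.0, -112.0], [591.0, -175.0], [588.0, -175.0], [588.0, -178.0]]
top wheel ((0.5369367599487305, 0.19816967844963074), (0.17841511964797974, 0.17438282072544098), 11.59347915649414) 0.06861612866928235
seat 468 ((0.5402570962905884, 0.20029829442501068), 0.04290994629263878) [0.54076718 0.20112029 0.09392298]
key 33 [0.9022969  0.43111524 0.533954   0.19621585] ((0.5397509336471558, 0.19800862669944763), (0.05621212720870972, 0.01215633191168
[... 518 characters left out ...]
-138.0], [646.0, -135.0], [637.0, -180.0], [650.0, -136.0], [651.0, -133.0], [652.0, -130.0], [640.0, -184.0], [655.0, -130.0], [656.0, -127.0], [643.0, -188.0], [645.0, -192.0], [648.0, -196.0]]
scene wheel ((0.5506588220596313, 0.1926715075969696), (0.18631777167320251, 0.17826855182647705), 11.083088874816895) 0.0687605005810461
seat 340 ((0.544096827507019, 0.19538909196853638), 0.04650615528225899) [0.5496288  0.19112815 0.09430515]
key 29 [0.8957982  0.44446105 0.5392052  0.19604273] ((0.54021155834198, 0.1958385705947876), (0.05785216763615608, 0.011754784733057022), 24.465360641479492)
pointer 15 [0.983536   0.18071218 0.4703447  0.18517663]
post 23 [0.54368479 0.19692986 0.13330248]
```

View pics/crops.png

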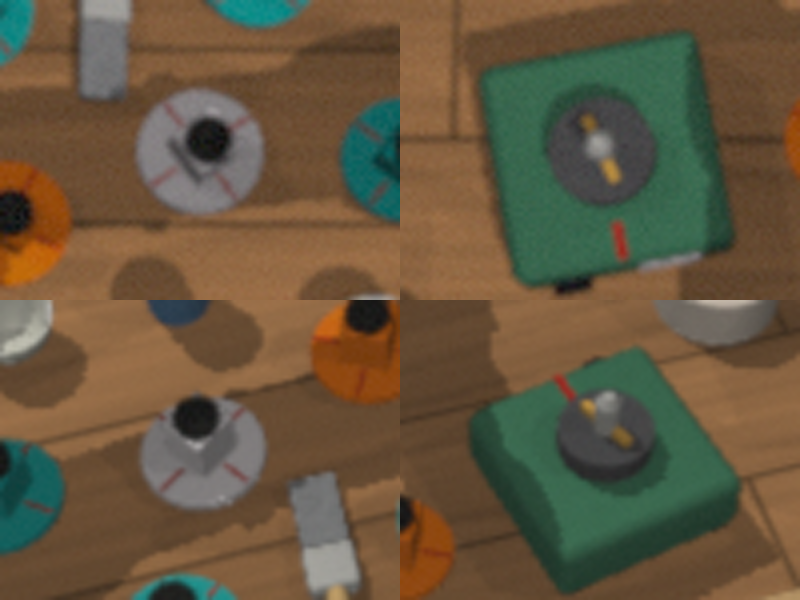

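The crops show clear red slot lines on the disc, and the key crossing the post at about 25° in world yaw. I'll refine the chuck's centre and yaw from the red lines and the disc contour, then check IK.

```bash
cat >> h.py <<'E'
def rv(deg):
    a=np.radians(deg); c,s=np.cos(a),np.sin(a)
    return cv2.Rodrigues(np.array([[-(-s)*-1,c,0],[c,s,0],[0,0,-1]]).T)[0].ravel()
E
python3 - <<'E'
from h import *
for n,uv in(("top",(317,174)),("scene",(200,230))):
    d=np.load(f"s_{n}.npz"); f,z,K,R,c=[d[k] for k in("f","z","K","R","c")]
    P=cloud(z,K,R,c); hsv=cv2.cvtColor(f,cv2.COLOR_BGR2HSV).astype(int);H,S,V=hsv[...,0],hsv[...,1],hsv[...,2]
    vv,uu=np.mgrid[:384,:512]; near=np.hypot(uu-uv[0],vv-uv[1])<32
    m=near&((H<8)|(H>170))&(S>50)&(P[...,2]<.035)
    q=np.array([ray(a,b,.022,K,R,c)[:2] for b,a in np.argwhere(m)]); r=q-[.621,-.154]
    q=q[np.hypot(*r.T)<.056]; r=q-[.621,-.154]
    ang=np.degrees(np.arctan2(r[:,1],r[:,0])); L=[]
    for t in(35.5,-54.5):
        s=np.abs((ang-t+90)%180-90)<20
        l=cv2.fitLine(q[s].astype(np.float32),cv2.DIST_L2,0,.01,.01).ravel(); L.append(l); print(n,s.sum(),np.degrees(np.arctan2(l[1],l[0])))
    A=np.array([[-l[1],l[0]] for l in L]); print("cross",np.linalg.solve(A,[A[i]@L[i][2:] for i in(0,1)]))
    w=(near&(S<75)&(V>85)&(P[...,2]>.012)).astype(np.uint8)
    k,lab,st,_=cv2.connectedComponentsWithStats(w); i=1+st[1:,4].argmax(); print(st[i])
    q=np.array([ray(a,b,.022,K,R,c)[:2] for b,a in np.argwhere(lab==i)],np.float32); print("circ",cv2.minEnclosingCircle(q))
for a in(35.5,-54.5,125.5,-144.5):
    for p,h,da in(([.621,-.154],.0293,0),([.621,-.154],.17,0),([.5405,.1985],.1243,-10),([.5405,.1985],.25,-10)):
        j=solver.solve_ik(np.array([*p,h]),rv(a+da)); print(a,h,None if j is None else np.round(j,2))
E
```

```text
top 15 35.280426
top 13 -56.032806
cross [ 0.62014717 -0.15470646]
[301 159  31  31 631]
circ ((0.6205798983573914, -0.1526869535446167), 0.05239637568593025)
scene 10 35.36883
scene 9 -53.750755
cross [ 0.6188185  -0.15537256]
[185 217  32  28 575]
circ ((0.6221615076065063, -0.15492071211338043), 0.053570400923490524)
35.5 0.0293 [ 0.49  0.7  -0.51  1.68  0.43  0.87  0.42]
35.5 0.17 [ 0.52  0.55 -0.55  1.55  0.31  1.13  0.52]
35.5 0.1243 [ 0.11  0.57 -0.81  1.75  0.48  1.03 -0.43]
35.5 0.25 [ 0.19  0.48 -0.94  1.58  0.4   1.28 -0.36]
-54.5 0.0293 [ 0.29  0.65 -0.2   1.7   0.17  0.81 -0.94]
-54.5 0.17 [ 0.29  0.5  -0.19  1.57  0.1   1.08 -0.88]
-54.5 0.1243 [ 0.05  0.54 -0.72  1.75  0.42  1.   -1.95]
-54.5 0.25 [ 0.15  0.46 -0.87  1.59  0.36  1.27 -1.9 ]
125.5 0.0293 [ 0.79  0.92 -1.07  1.65  0.88  1.13  1.66]
125.5 0.17 [ 0.78  0.72 -1.07  1.52  0.65  1.28  1.82]
125.5 0.1243 [ 0.25  0.68 -1.07  1.74  0.66  1.13  0.99]
125.5 0.25 [ 0.26  0.53 -1.06  1.58  0.47  1.32  1.15]
-144.5 0.0293 [ 0.05  0.64  0.16  1.72 -0.14  0.79 -2.24]
-144.5 0.17 [ 0.09  0.49  0.1   1.59 -0.06  1.07 -2.31]
-144.5 0.1243 [-1.17  0.69  1.15  1.85 -0.72  1.09 -2.43]
-144.5 0.25 [-1.2   0.51  1.16  1.69 -0.49  1.27 -2.63]
```

```bash
python3 - <<'E'
from h import *
env.goto([.42,-.2,.25],rv(35.3)); env.goto([.6205,-.154,.15],rv(35.3))
print(get_t(),get_width(),get_ft_force())
print(env.movel([.6205,-.154,.029],feed=.1,contact_N=8)); print(get_tool_pos(),get_ft_force())
env.gripper_to(0.0); print(get_t(),get_width(),get_ft_force())
f0=get_ft_force()
print(env.movel([.6205,-.154,.26],feed=.15)); print(get_tool_pos(),get_ft_force(),get_width(),get_t())
for n in("scene","top"):
    f,z,K,R,c=snap(n); np.savez("g_"+n,f=f,z=z,K=K,R=R,c=c)
f=[np.load(f"g_{n}.npz")["f"] for n in("scene","top")]
cv2.imwrite("pics/grasp.png",np.hstack([cv2.resize(f[0][100:300,100:300],(400,400)),cv2.resize(f[1][80:280,217:417],(400,400))]))
E
```

```text
2.55 0.0856669119469353 [ 0.12944846 -0.08105448 -0.37986113]
False
[ 0.62104958 -0.15402443  0.02973773] [ 0.62418846 -0.65946171 -0.66240103]
4.3917 0.04031800835944527 [-1.80828308 -0.11397271  5.02547633]
False
[ 0.61998619 -0.15402701  0.25899433] [ 0.08645487  0.29256924 -3.78024785] 0.04051122673988176 6.0833
```

View pics/grasp.png

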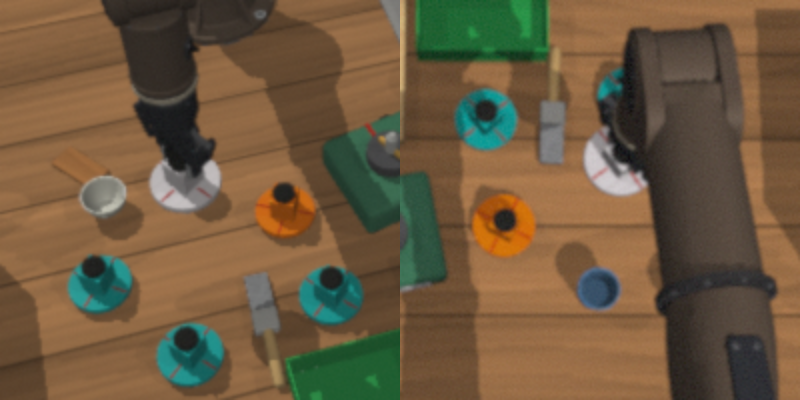

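The chuck is held upright and clear of the bench (scene half, about (185,180)). Now I'll carry it above the wheel and check how it sits relative to the TCP.

```bash
python3 - <<'E'
from h import *
env.movel([.541,.1985,.26],feed=.15,rotation=rv(25.5)); env.sleep(.3)
t=get_tool_pos(); print(t,get_ft_force(),get_width(),get_t(),np.round(get_joint_positions(),2))
h=t[2]-.0295+.022; tiles=[]
for n in("scene","top"):
    f,z,K,R,c=snap(n); np.savez("w_"+n,f=f,z=z,K=K,R=R,c=c)
    P=cloud(z,K,R,c); hsv=cv2.cvtColor(f,cv2.COLOR_BGR2HSV).astype(int);H,S,V=hsv[...,0],hsv[...,1],hsv[...,2]
    r=np.hypot(P[...,0]-t[0],P[...,1]-t[1])
    w=(r<.08)&(np.abs(P[...,2]-h)<.012)&(S<75)&(V>80)
    q=np.array([ray(a,b,h,K,R,c)[:2] for b,a in np.argwhere(w)],np.float32); print(n,h,np.median(P[w][:,2]),len(q),cv2.minEnclosingCircle(q))
    m=(r<.056)&((H<8)|(H>170))&(S>50)&(np.abs(P[...,2]-h)<.012)
    q=np.array([ray(a,b,h,K,R,c)[:2] for b,a in np.argwhere(m)]); d=q-t[:2]; ang=np.degrees(np.arctan2(d[:,1],d[:,0]))
    for a in(25.5,-64.5):
        s=np.abs((ang-a+90)%180-90)<20
        if s.sum()>3:
            l=cv2.fitLine(q[s].astype(np.float32),cv2.DIST_L2,0,.01,.01).ravel(); print(n,s.sum(),np.degrees(np.arctan2(l[1],l[0])),l[2:])
    tiles.append(f)
f0,f1=tiles
cv2.imwrite("pics/over.png",np.hstack([cv2.resize(f0[90:240,220:370],(400,400)),cv2.resize(f1[110:260,130:280],(400,400))]))
E
```

```text
[0.54104067 0.19836796 0.26002397] [ 0.30111045  0.35466904 -4.04925718] 0.04036845592022443 9.0417 [ 0.01  0.39 -0.64  1.58  0.24  1.25 -0.22]
scene 0.25252397441738655 0.2523402311641929 463 ((0.5457844138145447, 0.19517026841640472), 0.05407784879207611)
scene 9 24.586988 [0.5558044  0.20540836]
scene 10 -62.85624 [0.5560184  0.16437896]
  return _methods._mean(a, axis=axis, dtype=dtype,
  ret = ret.dtype.type(ret / rcount)
Traceback (most recent call last):
cv2.error: OpenCV(4.12.0) /io/opencv/modules/imgproc/src/shapedescr.cpp:201: error: (-215:Assertion failed) count >= 0 && (depth == CV_32F || depth == CV_32S) in function 'minEnclosingCircle'
```

The top view is blocked by the arm. The scene view puts the chuck within about 3 mm of the axis and 1° of the key, well inside the taper's capture range. Next is a guarded descent.

```bash
python3 - <<'E'
from h import *
def st(l): print(l,np.round(get_tool_pos(),4),np.round(get_ft_force(),1),np.round(get_torque(),2),round(get_t(),2))
env.movel([.5405,.1985,.178],feed=.1); st("above")
for z in (.162,.155,.145,.136):
    c=env.movel([.5405,.1985,z],feed=.03,contact_N=6); st((z,c))
    if c: break
E
```

```text
above [0.5409 0.1988 0.1787] [-0.5 -0.4 -3.3] [0.03 0.05 0.04] 10.11
(0.162, False) [0.5405 0.1986 0.162 ] [-0.7  0.3 -4.2] [ 0.03 -0.03 -0.02] 10.79
(0.155, False) [0.5403 0.1984 0.1547] [ 1.   0.4 -4.2] [0.01 0.01 0.01] 11.18
(0.145, False) [0.5403 0.1985 0.1448] [ 0.3 -0.7 -4.2] [ 0.    0.05 -0.02] 11.66
(0.136, False) [0.5404 0.1985 0.1357] [ 0.1  0.6 -3.7] [ 0.1   0.1  -0.03] 12.11
```

The bore is over the post with no side load. Now I'll bring it down to the key or seat.

```bash
python3 - <<'E'
from h import *
def st(l): print(l,np.round(get_tool_pos(),4),np.round(get_ft_force(),1),np.round(get_torque(),2),round(get_t(),2))
for z in (.1315,.1285,.126,.1235,.121):
    c=env.movel([.5405,.1985,z],feed=.015,contact_N=6); st((z,c))
    if c: break
E
```

```text
(0.1315, False) [0.5404 0.1985 0.1314] [-1.1  1.2 -4.8] [0.14 0.07 0.  ] 12.56
(0.1285, False) [0.5404 0.1985 0.1283] [-0.   1.5 -4.1] [ 0.2   0.09 -0.02] 12.91
(0.126, False) [0.5404 0.1985 0.1259] [-0.1  0.5 -5.1] [ 0.2   0.12 -0.04] 13.22
(0.1235, True) [0.5406 0.1987 0.1244] [-1.2 -0.4  5.8] [-0.12  0.11 -0.06] 13.44
```

Contact came at TCP z = 0.1244. Home should be about 0.1247 and resting on the key about 0.1327, so it's home. I'll release, retreat and look.

```bash
python3 - <<'E'
from h import *
env.gripper_to(.085); print(get_width(),get_ft_force())
p=get_tool_pos(); env.movel([p[0],p[1],.30],feed=.12); env.goto([.40,-.12,.32],rv(25.5)); print(get_t(),get_ft_force())
ims=[]
for n in("scene","top"):
    f,z,K,R,c=snap(n); P=cloud(z,K,R,c); ims.append(f)
    hsv=cv2.cvtColor(f,cv2.COLOR_BGR2HSV).astype(int);H,S,V=hsv[...,0],hsv[...,1],hsv[...,2]
    r=np.hypot(P[...,0]-.541,P[...,1]-.198)
    w=(r<.056)&(r>.036)&(S<75)&(V>80)&(P[...,2]>.1)&(P[...,2]<.135); q=P[w]
    A=np.c_[q[:,:2]-[.541,.198],np.ones(len(q))]; k=np.linalg.lstsq(A,q[:,2],rcond=None)[0]
    print(n,w.sum(),"disc z",np.median(q[:,2]),"tilt deg",np.degrees(k[:2]))
    m=(r<.017)&(P[...,2]>.15); print("pad",np.median(P[m],0))
    m=(r<.056)&((H<8)|(H>170))&(S>50)&(P[...,2]>.1); g=np.array([ray(a,b,.117,K,R,c)[:2] for b,a in np.argwhere(m)]); d=g-[.541,.198];ang=np.degrees(np.arctan2(d[:,1],d[:,0]))
    for a in(25.5,-64.5):
        s=np.abs((ang-a+90)%180-90)<20
        if s.sum()>3: l=cv2.fitLine(g[s].astype(np.float32),cv2.DIST_L2,0,.01,.01).ravel(); print(np.degrees(np.arctan2(l[1],l[0])))
cv2.imwrite("pics/end.png",np.hstack([cv2.resize(ims[0][90:280,130:360],(400,330)),cv2.resize(ims[1][90:280,90:320],(400,330))]))
E
```

```text
0.08510866136052712 [ 6.28954138e-04 -1.12468921e+00  4.41470615e-01]
16.8833 [ 0.06166541 -0.50492686 -1.0202073 ]
scene 274 disc z 0.11614548699376759 tilt deg [-1.0002581  0.5008065]
pad [0.54252343 0.19841631 0.17263715]
26.50355
-64.95429
top 464 disc z 0.11586704929140834 tilt deg [0.23460868 0.31958672]
pad [0.54126804 0.19812796 0.17167826]
25.648142
-64.53333
```

View pics/end.png

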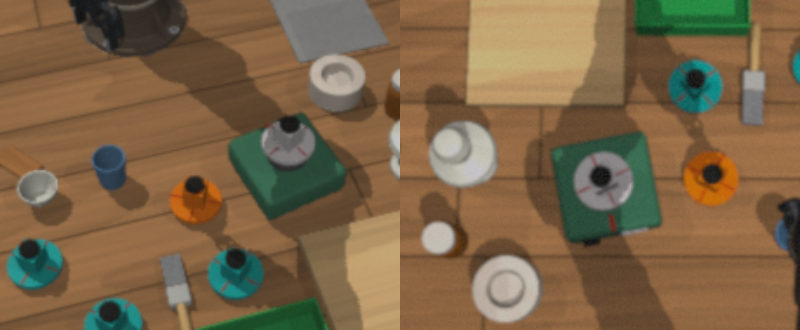

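The chuck sits level on the spindle. Its disc top is at about 0.116 m, against 0.117 m for home and 0.125 m if resting on the key. The bystanders look unmoved.

```bash
python3 -c "
from h import *
order.hand_in(); print(get_t())"
```

```text
the job is handed in; nothing more can be done
the job is handed in; nothing more can be done
```

The aluminium chuck is home on the green wheel's spindle, released, and the job is handed in. I gripped it by the neck, lined its slots up with the key (about 25.5° in world yaw, measured in both cameras) and lowered it over the post.

- **No turning needed:** the slots dropped straight over the key, so I did no searching turn under pressure. Side force stayed under 2 N. The one firm contact was a change of about 10 N when it met the seat, against the 45 N limit.
- **Seated height:** contact came at TCP height 0.1244 m, where about 0.1247 m was expected for home. After release the disc top measured 0.116 m in both views, against 0.117 m for home and 0.125 m if it were resting on the key.
- **Angle and level:** the slot lines lie at 25.6° in the top view and 26.5° in the scene view. Fitted tilt was about 0.4° in the top view and 1.1° in the scene view, which I put down to measurement noise.
- **Other checks:** the final picture shows the other things near the work standing as before; I compared them by eye, not by measurement. The arm was clear of everything by 16.9 s, the last clock reading before handing in.
- **Checks that failed or disagreed:**
  - With the chuck held over the wheel, the top camera was blocked by the arm.
  - The scene camera's two estimates of the chuck's centre differed by about 7 mm. I went ahead because the pick position agreed with the smaller error and the post's taper allowed for it.

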